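# Sort the jeweller's press blocks by feel

### The arm

A 7-joint arm with a two-finger parallel gripper is mounted at the origin on the work surface. World frame = base frame: x ahead of the robot, y to its left, z up, the work surface at z = 0. Lengths are in m, angles in rad, forces in N, time in s.
With the tool pointing down it reaches from about 0.4 to 0.85 m from the base axis. Payload 4.5 kg.
Tool frame: the origin (TCP) lies at the very end of the fingers, on their centre line; the grasp point (between the pads) lies 19 mm behind it (tcp_to_grasp is the z of the grasp point in the tool frame, in m); z points along the fingers, y is the line along which they close (so a half turn about z gives the same grasp; the last joint's range is limited). The gripper opens to 88 mm and grips with 3 to 60 N. Pads are 18 mm wide; open, the fingers measure 123 mm over their backs; the gripper's body (75 mm by 187 mm) begins 45 mm behind the grasp point.
Start: joints at [1.162, 0.689, -0.195, 1.565, 0.157, 0.902, -0.215], TCP at [0.268, -0.565, 0.239] pointing down, gripper open.
Joint ranges: [-3.01, 3.01], [-0.46, 2.08], [-1.47, 1.51], [0.13, 2.56], [-1, 4.14], [0.04, 2.09], [-2.66, 2.66]. Speed limits (rad/s): [2.57, 2.57, 3.14, 3.14, 3.14, 3.14, 3.14].

### API

Orientations are given as [roll, pitch, yaw] about the fixed x, y, z axes, in that order (R = Rz(yaw) Ry(pitch) Rx(roll)).
In Python, from rig import sense, read_camera, camera_model, job_done, find_in, tip_of, tcp_to_grasp gives the robot as it stands.
- The arm moves only by the shell command python3 -m inch 'ROWS' [OPENING] [FORCE]. ROWS is JSON, a list of rows, each an object of numbers: "dx", "dy", "dz": the shift along the world's x, y, z in mm; "ax", "ay", "az": the turn, a rotation vector about the world's x, y, z in degrees. In form: [{"dx": .., "dy": .., "dz": .., "ax": .., "ay": .., "az": ..}, ...]. A call has 1 to 5 rows; each row is the pose to reach, as a shift and turn from the pose commanded when the call began; what a row does not reach only later rows make up. A row lasts 1/12 s, in which the tool goes at most 41.7 mm and 7.16 degrees, less where a joint would pass 70% of its speed; a pose out of reach is approached as far as the arm can. A call with a gripper value outside its range is refused whole. OPENING is the opening, from 0 (shut) to 1 (fully open), set as the call begins (- or left out, the last holds). The fingers move at their own pace and stop on an object; FORCE is the grip in N (left out, the last holds). Time passes only in rows, so rows that repeat a pose let the fingers close. It gives the time, the measured TCP pose, the force, the opening and the grip force at its end, in the units of the state.
- sense(): the state, without advancing time (a new reading comes with each control period).
- read_camera(name): name is "side" or "top"; returns the picture (384x512x3 uint8, blue, green, red); there is no depth.
- camera_model(name): a dict with "fx", "fy", "cx", "cy" (pixels), "k1" (the pictures are not rectified: a ray, as slopes to the right and down, at radius r is drawn at 1 + k1 r^2 times it, then the intrinsics apply), "xyz" and "orientation" of the camera in the world. Camera axes: x right, y down, z forward; pixel columns grow to the right and rows downward; lengths in m; the calibration is good to about 2 mm. A picture is of the moment at which its call begins. camera_model takes no time and is no camera call.
- job_done(): hands the job in; it is judged then, once.
Trained networks look in the newest picture that a camera, given by its name, has taken for a name from the list of things; names that differ only in an ending like _2 or _b are one class to them, and where a whole thing is asked for, a point or a joint stands for the part that bears it (a point fixed in the world has none). Each returns a list of dicts, best first, with "score" (0 to 1); they miss things now and then, are a little off and sometimes report something else, mostly with a low value. They report only what shows in the picture. A call takes as long as a camera call. They do not tell look-alikes from the thing itself.
- find_in(thing, camera): "rect" ([left, top, right, bottom] in pixels, round what is visible of it).
- tip_of(thing, camera): "pixel" ([row, column] in pixels: a listed point, or the origin of a listed thing).
The state is a dict: "time_s": time; "q": joint angles; "joint_velocities": joint speeds; "joint_torque": joint torques, N m; "ee_pos": TCP position; "eef_rot": TCP orientation; "force": force on the tool from outside, world axes, zero at the start; "wrist_torque": the same for the moment, N m; "finger_gap": finger opening in m; "grasp_force": force on a finger pad.
Only numpy, scipy, OpenCV 4.12 (cv2) and the standard library are available. Lean on these libraries where they do the work, as an engineer would, in place of code of your own. Each camera call takes 0.05 s, during which the arm holds its last target. There are 200 camera calls.

### The job

The three amber press blocks look alike but each may be soft or hard: squeeze each one between its grey plates to feel which, then slide the soft ones onto the blue sheet and the hard ones onto the white sheet. Slide them along the bench without picking them up or tipping them over, leave them standing with their centres well on the sheet, and let go. Do not disturb anything else on the bench.

Things in the scene. Friction and masses are not known exactly. Their poses are not given: they have to be found in the camera images.
- soft_sheet: blue sheet lying flat on the bench, 320 mm long (x) by 140 mm wide (y), 1 mm thick and no obstacle to sliding; its length points roughly away from the robot. Origin at its centre, x along its length, z up. Room for all three blocks in a row along its length, 90 mm apart. It may lie to the robot's left or right. For the SOFT blocks.
- hard_sheet: white sheet lying flat on the bench, 320 mm long (x) by 140 mm wide (y), 1 mm thick and no obstacle to sliding; its length points roughly away from the robot. Origin at its centre, x along its length, z up. Room for all three blocks in a row along its length, 90 mm apart. It may lie to the robot's left or right. For the HARD blocks.
- block_a_center (a point): one of three look-alike press blocks, amber urethane between two grey aluminium face plates, standing on the bench: 70 mm along x, 54 mm along y from plate to plate, 50 mm high, 0.15 to 0.35 kg. This point is its centre, 25 mm above its underside; z up, y square to the plates, turned at most 0.5 rad from the robot's y at the start. Soft or hard: see block_b_center.
- block_b_center (a point): press block, same size and axes as block_a_center. Any block, squeezed plate to plate: if soft, it yields from about 1 N on, some 1 mm per further 1 N, to a stop at 8 mm (46 mm wide) under 8 N or more, and springs back when let go; if hard, it gives under 1.5 mm at 20 N.
- block_c_center (a point): press block, same size, axes and behaviour as the other two. Which blocks are soft is drawn anew each time, each block by itself: none, some or all may be soft, and neither looks, name, place nor weight tells.
- hammer: not to be disturbed: steel hammer with a wooden handle, 240 mm long, lying on the bench to the left; origin at its middle
- file: not to be disturbed: flat steel file with a red handle, 220 mm long, 22 mm high, lying across the far edge of the bench; origin at its middle
- pot: not to be disturbed: white open cup, 72 mm across, 75 mm high; origin at the centre of its underside
- flux: not to be disturbed: jar, 56 mm across, 110 mm high, to the right; origin at the centre of its underside
- mandrel: not to be disturbed: steel ring mandrel, a thin cone standing on a foot 68 mm across, 200 mm high; origin at the centre of its underside
- bench_block: not to be disturbed: square steel plate, 100 x 100 x 22 mm; origin at the centre of its underside
- bangle: not to be disturbed: brass bangle lying flat near the robot, 68 mm across, 12 mm high; origin at the centre of its underside
There are look-alikes about, which are no part of the job. Leave any green look-alike of the part that bears block_c_center alone. What is shaped like the part that bears block_a_center but purple is not meant.

How it is judged:
By the outcome, as a careful person would: the job done as asked, in the order asked, and still so for the second after the job is handed in, with the robot touching nothing.
It also fails if it takes over 58 s, if anything falls off the work surface, if the arm or the gripper's body presses on something with over 40 N, if the wrist force passes 120 N, or if a joint passes its speed limit or range.

## Working session

There is one attempt and no reset: what is moved stays moved. The work goes in short steps, Python scripts to look and compute and a shell command to move; the robot and the scene stay as the last step left them, time stands still between calls to the robot, and variables do not carry over. Pictures are saved under pics/ and viewed, at most 10 in all, crops included, and the job is handed in when it is done.

```bash
mkdir -p pics; cat > h.py <<'E'
import numpy as np, cv2
from scipy.spatial.transform import Rotation as R
from rig import *
def ray(cam,px):  # px=(row,col)
    m=camera_model(cam); u=(px[1]-m["cx"])/m["fx"]; v=(px[0]-m["cy"])/m["fy"]
    a,b=u,v
    for _ in range(20):
        s=1+m["k1"]*(a*a+b*b); a,b=u/s,v/s
    M=R.from_euler('xyz',m["orientation"]).as_matrix()
    return np.array(m["xyz"]),M@np.array([a,b,1.])
def at(cam,px,z):
    o,d=ray(cam,px); return o+d*(z-o[2])/d[2]
E
python3 - <<'E'
from h import *
for c in ("top","side"):
    im=read_camera(c); cv2.imwrite(f"pics/{c}0.png",cv2.resize(im,(768,576))); m=camera_model(c); print(c,np.round(m["xyz"],3),np.round(m["orientation"],2),m["fx"])
    for t in ("block_a_center","soft_sheet","hard_sheet"):
        z=.025 if 'block' in t else 0
        for d in tip_of(t,c): print(t,np.round(d["pixel"]),round(d["score"],2),np.round(at(c,d["pixel"],z),3))
print(sense()); print(tcp_to_grasp)
E
```

```text
top [ 0.288 -0.011  1.478] [-2.97 -0.01 -1.55] 401.10764249975256
block_a_center [270. 181.] 0.72 [0.251 0.235 0.025]
block_a_center [224. 228.] 0.51 [0.419 0.073 0.025]
soft_sheet [208. 332.] 0.82 [ 0.491 -0.312  0.   ]
soft_sheet [141. 318.] 0.32 [ 0.749 -0.261  0.   ]
hard_sheet [204. 167.] 0.79 [0.489 0.301 0.   ]
hard_sheet [197. 256.] 0.58 [ 0.526 -0.026  0.   ]
side [0.071 0.868 0.787] [-2.21 -0.   -2.67] 414.3967336809004
block_a_center [225. 275.] 0.71 [0.418 0.07  0.025]
soft_sheet [163. 296.] 0.97 [ 0.505 -0.289  0.   ]
hard_sheet [272. 210.] 0.58 [ 0.499  0.284 -0.   ]
{'time_s': 0.4, 'q': array([ 1.1617955 ,  0.689239  , -0.19460008,  1.56542764,  0.15730823,
        0.90247041, -0.21507328]), 'joint_velocities': array([-0.00113894, -0.00218194, -0.00049109, -0.00203188,  0.00095638,
       -0.00012952,  0.00054013]), 'joint_torque': array([ 1.86861915e-03, -5.26965129e+01, -1.26470815e+00, -1.53501338e+01,
       -5.20052633e-02,  1.60137068e-03,  3.42746239e-05]), 'ee_pos': array([ 0.26779309, -0.56466619,  0.23862177]), 'eef_rot': array([-3.14143385e+00, -1.55696843e-06,  4.42870774e-01]), 'force': array([-0.1163999, -0.650514 , -1.2364664]), 'wrist_torque': array([-0.0085922 ,  0.02317655,  0.05269005]), 'grasp_force': 0.0, 'finger_gap': 0.08809381476891275}
-0.0187
```

View pics/top0.png

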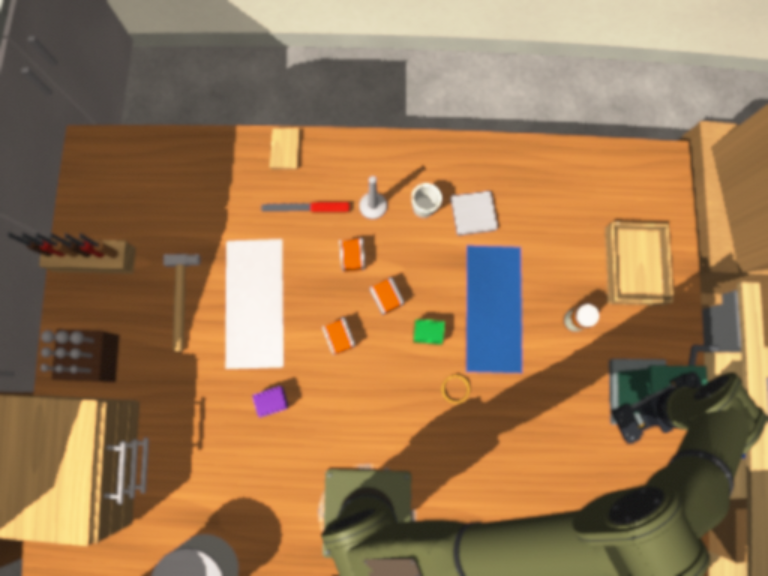

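View pics/side0.png

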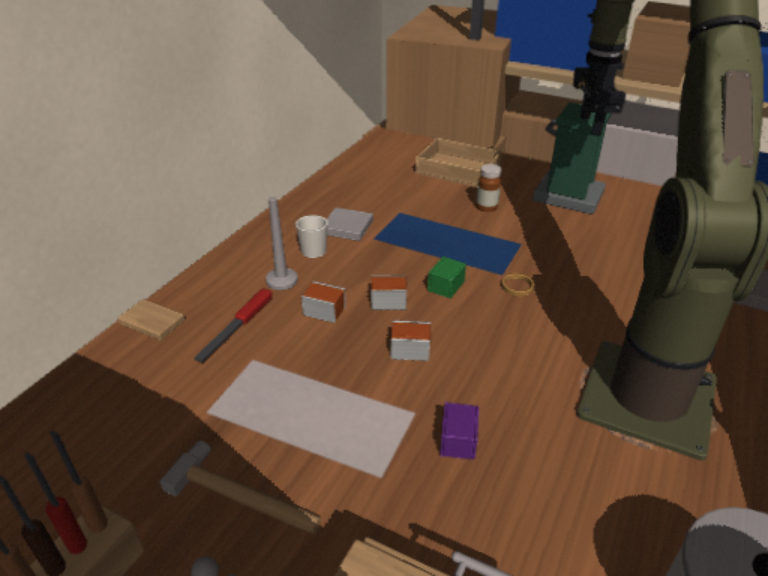

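Top view (768 px scale): there are three amber blocks at (352,254), (387,295) and (338,335). The green look-alike is at (429,331) and the purple one at (270,402), and neither is meant. The white sheet is on the left at (254,304) and the blue sheet on the right at (494,309). Next I fit the poses and confirm them in an enlarged crop.

```bash
cat >> h.py <<'E'
def proj(cam,P):
    m=camera_model(cam); M=R.from_euler('xyz',m["orientation"]).as_matrix()
    p=(np.atleast_2d(P)-m["xyz"])@M; a=p[:,:2]/p[:,2:]; a=a*(1+m["k1"]*(a**2).sum(1,keepdims=True))
    return a*[m["fx"],m["fy"]]+[m["cx"],m["cy"]]   # (col,row)
def boxpts(x,y,yaw,lx,ly,z0=0.,z1=.05):
    c,s=np.cos(yaw),np.sin(yaw)
    return np.array([[x+c*a-s*b,y+s*a+c*b,z] for a in(-lx/2,lx/2) for b in(-ly/2,ly/2) for z in(z0,z1)])
def fit(cam,mask,x,y,yaw,lx=.07,ly=.046,z=(0,.05),S=8):
    from scipy.optimize import minimize
    r0,c0,r1,c1=mask[1]; big=cv2.resize(mask[0][r0:r1,c0:c1].astype(np.float32),None,fx=S,fy=S,interpolation=cv2.INTER_LINEAR)>.5
    def f(p):
        h=cv2.convexHull((((proj(cam,boxpts(p[0],p[1],p[2],lx,p[3]*.1,*z))-[c0,r0]+.5)*S)).astype(np.float32))
        q=np.zeros(big.shape,np.uint8); cv2.fillConvexPoly(q,np.round(h).astype(int),1)
        return 1-(big&(q>0)).sum()/(big|(q>0)).sum()
    best=min((minimize(f,[x,y,yaw+d,ly*10],method='Nelder-Mead',options=dict(initial_simplex=np.array([[x,y,yaw+d,ly*10]]+[list(np.array([x,y,yaw+d,ly*10])+e) for e in np.diag([.01,.01,.2,.05])]))) for d in(-.3,0,.3)),key=lambda r:r.fun)
    return best.x,best.fun
E
python3 - <<'E'
from h import *
im=read_camera("top"); hsv=cv2.cvtColor(im,cv2.COLOR_BGR2HSV)
for n,(r,c) in dict(F=(169,235),M=(197,258),N=(223,225),wood=(197,235),white=(203,169),blue=(206,329)).items(): print(n,hsv[r,c])
cv2.imwrite("pics/crop1.png",cv2.resize(im[140:260,190:310],(600,600),interpolation=cv2.INTER_NEAREST))
hsvb=(hsv[...,0]<12)&(hsv[...,1]>225)&(hsv[...,2]>120)
n,l,st,ce=cv2.connectedComponentsWithStats(hsvb.astype(np.uint8))
for i in range(1,n):
    if st[i,4]<80: continue
    print(st[i],ce[i],np.round(at("top",ce[i][::-1],.045),3))
    c0,r0,w,h,_=st[i]
    if 100<c0<320 and st[i,4]<800:
        x,y,_=at("top",ce[i][::-1],.04); print(" fit",fit("top",(l==i,(r0-6,c0-6,r0+h+6,c0+w+6)),x,y,0.))
for nm,m in dict(blue=(abs(hsv[...,0].astype(int)-110)<12)&(hsv[...,1]>150),white=(hsv[...,1]<60)&(hsv[...,2]>150)).items():
    n,l,st,ce=cv2.connectedComponentsWithStats(m.astype(np.uint8))
    for i in range(1,n):
        if 1500<st[i,4]<6000:
            b=cv2.boxPoints(cv2.minAreaRect(np.argwhere(l==i)[:,::-1].astype(np.float32)))
            print(nm,st[i],np.round([at("top",p[::-1],0)[:2] for p in b],3).tolist(),np.round(at("top",ce[i][::-1],0),3))
# obstacles
for t in("bangle","pot","mandrel","bench_block","flux","file","hammer"):
    print(t,[(np.round(d["pixel"]),round(d["score"],2),np.round(at("top",d["pixel"],0.0)[:2],3)) for d in tip_of(t,"top")[:1]])
E
```

```text
F [ 14 255 240]
M [ 14 255 240]
N [ 14 255 242]
wood [ 14 178 216]
white [ 14  11 251]
blue [106 184 169]
[209 135  23   6 110] [220.28181818 137.31818182] [0.739 0.11  0.045]
 fit (array([0.74663688, 0.10574795, 1.60451137, 0.03331348]), np.float64(0.23988673139158578))
blue [ 312  165   35   82 2754] [[0.654, -0.238], [0.658, -0.369], [0.35, -0.365], [0.348, -0.238]] [ 0.497 -0.301  0.   ]
white [ 151  160   38   85 3146] [[0.34, 0.354], [0.657, 0.375], [0.66, 0.233], [0.344, 0.217]] [0.496 0.295 0.   ]
bangle [(array([259., 304.]), 0.46, array([ 0.299, -0.209]))]
pot [(array([138., 285.]), 0.75, array([ 0.757, -0.135]))]
mandrel [(array([136., 249.]), 0.52, array([0.763, 0.004]))]
bench_block [(array([142., 316.]), 0.96, array([ 0.746, -0.255]))]
flux [(array([212., 380.]), 0.84, array([ 0.478, -0.496]))]
file [(array([138., 204.]), 0.86, array([0.748, 0.176]))]
hammer [(array([201., 119.]), 0.61, array([0.495, 0.486]))]
```

View pics/crop1.png

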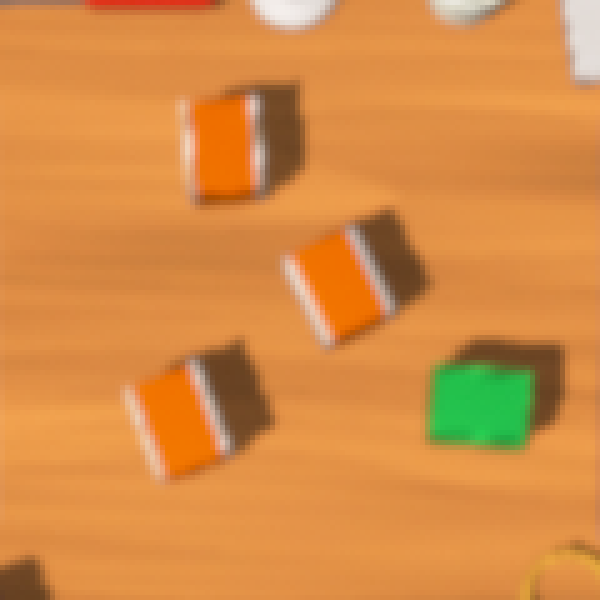

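The crop shows the three amber blocks with grey plates at crop px (224,148), (338,285) and (180,418). Green is the look-alike at (482,405), which I leave alone. My colour threshold needs fixing: the amber hue is about 14.

```bash
cat >> h.py <<'E'
def blocks(cam="top"):
    im=read_camera(cam); hsv=cv2.cvtColor(im,cv2.COLOR_BGR2HSV)
    m=((abs(hsv[...,0].astype(int)-13)<5)&(hsv[...,1]>222)&(hsv[...,2]>190)).astype(np.uint8)
    n,l,st,ce=cv2.connectedComponentsWithStats(m); out=[]
    for i in range(1,n):
        c0,r0,w,h,a=st[i]
        if 100<a<600 and 130<c0<350 and 150<r0<250:
            x,y,_=at(cam,ce[i][::-1],.05)
            p,e=fit(cam,(l==i,(r0-6,c0-6,r0+h+6,c0+w+6)),x,y,0.,z=(.049,.05))
            out.append((a,np.round(ce[i]),np.round(p,3),round(e,2)))
    return out
E
python3 - <<'E'
from h import *
for b in blocks(): print(b)
for d in find_in("block_a_center","side")[:4]: print(d)
g=[at("top",(r,c),.05)[:2] for r,c in((213.5,276.5),(213.5,297),(229,296),(228,275.5))]; print(np.round(g,3))
E
```

```text
(np.int32(174), array([234., 169.]), array([0.619, 0.055, 0.134, 0.334]), np.float64(0.08))
(np.int32(173), array([257., 197.]), array([ 0.519, -0.032,  0.482,  0.327]), np.float64(0.07))
(np.int32(181), array([225., 224.]), array([0.417, 0.08 , 0.4  , 0.326]), np.float64(0.06))
{'rect': [257.1, 214.2, 287.2, 244.0], 'score': 0.8}
{'rect': [108.1, 292.3, 211.3, 354.4], 'score': 0.61}
{'rect': [292.5, 266.8, 320.9, 306.1], 'score': 0.56}
[[ 0.459 -0.103]
 [ 0.461 -0.176]
 [ 0.405 -0.173]
 [ 0.407 -0.1  ]]
```

```bash
python3 -m inch '[{"dx":14,"dy":30},{"dx":30,"dy":64},{"dx":47,"dy":100},{"dx":64,"dy":136},{"dx":80,"dy":170}]' 1 15
python3 -m inch '[{"dx":17,"dy":36},{"dx":34,"dy":72},{"dx":51,"dy":108},{"dx":68,"dy":144},{"dx":85,"dy":180}]'
python3 -m inch '[{"dx":17,"dy":36,"dz":-10},{"dx":34,"dy":72,"dz":-30},{"dx":51,"dy":108,"dz":-50,"az":1},{"dx":68,"dy":144,"dz":-75,"az":2},{"dx":85,"dy":182,"dz":-100,"az":2}]'
```

```text
invalid input at $[0]: expected keys dx, dy, dz, ax, ay, az
invalid input at $[0]: expected keys dx, dy, dz, ax, ay, az
invalid input at $[0]: expected keys dx, dy, dz, ax, ay, az
```

All six keys are required in every row.

```bash
python3 -m inch '[{"dx":14,"dy":30,"dz":0,"ax":0,"ay":0,"az":0},{"dx":30,"dy":64,"dz":0,"ax":0,"ay":0,"az":0},{"dx":47,"dy":100,"dz":0,"ax":0,"ay":0,"az":0},{"dx":64,"dy":136,"dz":0,"ax":0,"ay":0,"az":0},{"dx":80,"dy":170,"dz":0,"ax":0,"ay":0,"az":0}]' 1 15
python3 -m inch '[{"dx":17,"dy":36,"dz":0,"ax":0,"ay":0,"az":0},{"dx":34,"dy":72,"dz":0,"ax":0,"ay":0,"az":0},{"dx":51,"dy":108,"dz":0,"ax":0,"ay":0,"az":0},{"dx":68,"dy":144,"dz":0,"ax":0,"ay":0,"az":0},{"dx":85,"dy":180,"dz":0,"ax":0,"ay":0,"az":0}]'
python3 -m inch '[{"dx":17,"dy":36,"dz":-10,"ax":0,"ay":0,"az":0},{"dx":34,"dy":72,"dz":-30,"ax":0,"ay":0,"az":0},{"dx":51,"dy":108,"dz":-50,"ax":0,"ay":0,"az":1},{"dx":68,"dy":144,"dz":-75,"ax":0,"ay":0,"az":2},{"dx":85,"dy":182,"dz":-100,"ax":0,"ay":0,"az":2}]'
```

```text
time_s: 1.32
ee_pos: [0.3485, -0.3928, 0.2389]
eef_rot: [3.141, -0.001, 0.443]
force: [1.4, 0.3, 0.9]
finger_gap: 0.0881
grasp_force: 0.0
time_s: 1.73
ee_pos: [0.4335, -0.213, 0.239]
eef_rot: [3.141, -0.0, 0.443]
force: [0.7, -0.3, 0.0]
finger_gap: 0.0879
grasp_force: 0.0
time_s: 2.15
ee_pos: [0.5126, -0.045, 0.1475]
eef_rot: [3.141, -0.001, 0.479]
force: [0.4, 0.1, 0.6]
finger_gap: 0.0882
grasp_force: 0.0
```

```bash
python3 -m inch '[{"dx":1,"dy":1,"dz":-30,"ax":0,"ay":0,"az":0},{"dx":1,"dy":1,"dz":-65,"ax":0,"ay":0,"az":0},{"dx":1,"dy":1,"dz":-100,"ax":0,"ay":0,"az":0},{"dx":1,"dy":1,"dz":-122,"ax":0,"ay":0,"az":0},{"dx":1,"dy":1,"dz":-131,"ax":0,"ay":0,"az":0}]'
python3 -m inch '[{"dx":0,"dy":0,"dz":0,"ax":0,"ay":0,"az":0},{"dx":0,"dy":0,"dz":0,"ax":0,"ay":0,"az":0},{"dx":0,"dy":0,"dz":0,"ax":0,"ay":0,"az":0},{"dx":0,"dy":0,"dz":0,"ax":0,"ay":0,"az":0},{"dx":0,"dy":0,"dz":0,"ax":0,"ay":0,"az":0}]' 0 15
python3 -m inch '[{"dx":0,"dy":0,"dz":0,"ax":0,"ay":0,"az":0},{"dx":0,"dy":0,"dz":0,"ax":0,"ay":0,"az":0},{"dx":0,"dy":0,"dz":0,"ax":0,"ay":0,"az":0}]'
```

```text
time_s: 2.57
ee_pos: [0.5111, -0.0454, 0.0141]
eef_rot: [-3.14, 0.004, 0.478]
force: [0.1, 0.0, 0.5]
finger_gap: 0.0884
grasp_force: 0.0
time_s: 2.98
ee_pos: [0.513, -0.0454, 0.0183]
eef_rot: [3.141, -0.002, 0.478]
force: [-0.9, 1.6, 2.0]
finger_gap: 0.0567
grasp_force: 1.2
time_s: 3.23
ee_pos: [0.5129, -0.0453, 0.0182]
eef_rot: [3.141, -0.002, 0.478]
force: [-1.4, 1.3, 8.0]
finger_gap: 0.0534
grasp_force: 15.0
```

M is hard: the gap is 53.4 mm at 15 N. The earlier call fell short because its rows exceeded 41.7 mm, so from here on I trust the measured pose. Next is N.

```bash
python3 -m inch '[{"dx":0,"dy":0,"dz":0,"ax":0,"ay":0,"az":0},{"dx":0,"dy":0,"dz":0,"ax":0,"ay":0,"az":0},{"dx":0,"dy":0,"dz":20,"ax":0,"ay":0,"az":0},{"dx":0,"dy":0,"dz":50,"ax":0,"ay":0,"az":0},{"dx":0,"dy":0,"dz":80,"ax":0,"ay":0,"az":0}]' 1
python3 -m inch '[{"dx":-16,"dy":21,"dz":0,"ax":0,"ay":0,"az":-1},{"dx":-36,"dy":47,"dz":0,"ax":0,"ay":0,"az":-2},{"dx":-57,"dy":75,"dz":0,"ax":0,"ay":0,"az":-3},{"dx":-77,"dy":102,"dz":0,"ax":0,"ay":0,"az":-4},{"dx":-96,"dy":125,"dz":0,"ax":0,"ay":0,"az":-4.5}]'
python3 - <<'E'
from h import *
s=sense(); print(s["ee_pos"],s["eef_rot"],s["time_s"])
for b in blocks(): print(b)
E
```

```text
time_s: 3.65
ee_pos: [0.5119, -0.0462, 0.0974]
eef_rot: [-3.141, 0.002, 0.477]
force: [-0.1, 0.5, 0.4]
finger_gap: 0.0846
grasp_force: 0.0
time_s: 4.07
ee_pos: [0.4159, 0.0805, 0.0974]
eef_rot: [3.141, -0.001, 0.398]
force: [0.8, -0.3, -0.2]
finger_gap: 0.0882
grasp_force: 0.0
[0.415911   0.0804975  0.09735159] [ 3.14136352e+00 -1.32521782e-03  3.98359819e-01] 4.0667
(np.int32(179), array([234., 169.]), array([0.618, 0.055, 0.14 , 0.332]), np.float64(0.1))
```

```bash
python3 -m inch '[{"dx":1,"dy":0,"dz":-25,"ax":0,"ay":0,"az":0},{"dx":1,"dy":0,"dz":-55,"ax":0,"ay":0,"az":0},{"dx":1,"dy":0,"dz":-77,"ax":0,"ay":0,"az":0},{"dx":1,"dy":0,"dz":-87,"ax":0,"ay":0,"az":0}]'
python3 -m inch '[{"dx":0,"dy":0,"dz":0,"ax":0,"ay":0,"az":0},{"dx":0,"dy":0,"dz":0,"ax":0,"ay":0,"az":0},{"dx":0,"dy":0,"dz":0,"ax":0,"ay":0,"az":0},{"dx":0,"dy":0,"dz":0,"ax":0,"ay":0,"az":0},{"dx":0,"dy":0,"dz":0,"ax":0,"ay":0,"az":0}]' 0 15
python3 -m inch '[{"dx":0,"dy":0,"dz":0,"ax":0,"ay":0,"az":0},{"dx":0,"dy":0,"dz":0,"ax":0,"ay":0,"az":0},{"dx":0,"dy":0,"dz":0,"ax":0,"ay":0,"az":0}]'
```

```text
time_s: 4.45
ee_pos: [0.4249, 0.0783, 0.0422]
eef_rot: [3.139, 0.017, 0.4]
force: [-0.2, 0.4, -0.3]
finger_gap: 0.0881
grasp_force: 0.0
time_s: 4.87
ee_pos: [0.4246, 0.079, 0.0433]
eef_rot: [3.14, 0.016, 0.4]
force: [-0.2, 2.4, 0.9]
finger_gap: 0.0568
grasp_force: 1.0
time_s: 5.12
ee_pos: [0.4247, 0.0791, 0.0433]
eef_rot: [3.14, 0.016, 0.4]
force: [0.5, 2.1, 5.6]
finger_gap: 0.0532
grasp_force: 15.0
```

```bash
python3 - <<'E'
from h import *
s=sense(); print(np.round(s["q"],3), s["finger_gap"], s["grasp_force"])
E
```

```text
[-0.275  0.86  -0.03   2.259  0.588  0.046 -2.053] 0.053216858269917476 15.017014592885971
```

N is hard too: the gap is 53.2 mm at 15 N. Its descent stopped at the joint 6 limit, so I will tilt the tool when I come back. F is next.

```bash
python3 -m inch '[{"dx":0,"dy":0,"dz":0,"ax":0,"ay":0,"az":0},{"dx":0,"dy":0,"dz":0,"ax":0,"ay":0,"az":0},{"dx":0,"dy":0,"dz":0,"ax":0,"ay":0,"az":0},{"dx":0,"dy":0,"dz":25,"ax":0,"ay":0,"az":0},{"dx":0,"dy":0,"dz":55,"ax":0,"ay":0,"az":0}]' 1
python3 -m inch '[{"dx":38,"dy":-5,"dz":0,"ax":0,"ay":0,"az":-3},{"dx":77,"dy":-9,"dz":0,"ax":0,"ay":-0.5,"az":-6},{"dx":116,"dy":-14,"dz":0,"ax":0,"ay":-0.9,"az":-9},{"dx":155,"dy":-19,"dz":0,"ax":0,"ay":-0.9,"az":-12},{"dx":193,"dy":-24,"dz":0,"ax":0,"ay":-0.9,"az":-15}]'
python3 - <<'E'
from h import *
s=sense(); print(s["ee_pos"],s["eef_rot"],s["q"])
E
```

```text
time_s: 5.53
ee_pos: [0.4231, 0.0781, 0.097]
eef_rot: [3.139, 0.022, 0.4]
force: [-0.2, 1.1, 0.4]
finger_gap: 0.0843
grasp_force: 0.0
time_s: 5.95
ee_pos: [0.6188, 0.0534, 0.098]
eef_rot: [3.136, 0.003, 0.134]
force: [1.5, 0.5, -0.3]
finger_gap: 0.0882
grasp_force: 0.0
[0.61878348 0.05340846 0.09802452] [3.13596964e+00 2.78003942e-03 1.34389708e-01] [ 1.12965955e-03  8.79090014e-01 -2.98665541e-01  1.67917305e+00
  3.94968337e-01  6.46926121e-01 -1.95103902e+00]
```

```bash
python3 -m inch '[{"dx":0,"dy":1,"dz":-20,"ax":0,"ay":0,"az":0},{"dx":0,"dy":1,"dz":-50,"ax":0,"ay":0,"az":0},{"dx":0,"dy":1,"dz":-75,"ax":0,"ay":0,"az":0},{"dx":0,"dy":1,"dz":-88,"ax":0,"ay":0,"az":0}]'
python3 -m inch '[{"dx":0,"dy":0,"dz":0,"ax":0,"ay":0,"az":0},{"dx":0,"dy":0,"dz":0,"ax":0,"ay":0,"az":0},{"dx":0,"dy":0,"dz":0,"ax":0,"ay":0,"az":0},{"dx":0,"dy":0,"dz":0,"ax":0,"ay":0,"az":0},{"dx":0,"dy":0,"dz":0,"ax":0,"ay":0,"az":0}]' 0 15
python3 -m inch '[{"dx":0,"dy":0,"dz":0,"ax":0,"ay":0,"az":0},{"dx":0,"dy":0,"dz":0,"ax":0,"ay":0,"az":0},{"dx":0,"dy":0,"dz":0,"ax":0,"ay":0,"az":0}]'
```

```text
time_s: 6.28
ee_pos: [0.6153, 0.0547, 0.0067]
eef_rot: [3.135, 0.007, 0.138]
force: [0.2, 0.0, -0.5]
finger_gap: 0.0881
grasp_force: 0.0
time_s: 6.7
ee_pos: [0.6184, 0.0557, 0.0114]
eef_rot: [3.136, -0.0, 0.138]
force: [0.9, -1.3, 1.8]
finger_gap: 0.0569
grasp_force: 0.9
time_s: 6.95
ee_pos: [0.6185, 0.0552, 0.0113]
eef_rot: [3.135, -0.0, 0.137]
force: [-0.2, -0.6, 6.4]
finger_gap: 0.0534
grasp_force: 15.0
```

```bash
python3 -m inch '[{"dx":0,"dy":0,"dz":0,"ax":0,"ay":0,"az":0},{"dx":0,"dy":0,"dz":0,"ax":0,"ay":0,"az":0},{"dx":0,"dy":0,"dz":0,"ax":0,"ay":0,"az":0},{"dx":0,"dy":0,"dz":0,"ax":0,"ay":0,"az":0},{"dx":0,"dy":0,"dz":0,"ax":0,"ay":0,"az":0}]' 0 20
```

```text
time_s: 7.37
ee_pos: [0.6185, 0.0551, 0.0113]
eef_rot: [3.135, -0.0, 0.137]
force: [-1.1, -1.2, 6.8]
finger_gap: 0.0532
grasp_force: 20.0
```

F is hard too (53.2 mm at 20 N), so all three blocks go on the white sheet. Now I slide F to the far slot at about (0.595, 0.300).

```bash
python3 -m inch '[{"dx":0,"dy":3,"dz":0,"ax":0,"ay":0,"az":0},{"dx":-1,"dy":9,"dz":0,"ax":0,"ay":0,"az":0},{"dx":-2,"dy":19,"dz":0,"ax":0,"ay":0,"az":0},{"dx":-3,"dy":31,"dz":0,"ax":0,"ay":0,"az":-0.5},{"dx":-4,"dy":43,"dz":0,"ax":0,"ay":0,"az":-1}]' 0 10
python3 -m inch '[{"dx":-1,"dy":12,"dz":0,"ax":0,"ay":0,"az":0},{"dx":-2,"dy":24,"dz":0,"ax":0,"ay":0,"az":0},{"dx":-3,"dy":36,"dz":0,"ax":0,"ay":0,"az":0},{"dx":-4,"dy":48,"dz":0,"ax":0,"ay":0,"az":-0.5},{"dx":-5,"dy":60,"dz":0,"ax":0,"ay":0,"az":-1}]'
```

```text
time_s: 7.78
ee_pos: [0.6148, 0.0956, 0.0113]
eef_rot: [3.132, 0.0, 0.117]
force: [0.5, -5.0, 6.4]
finger_gap: 0.0537
grasp_force: 10.0
time_s: 8.2
ee_pos: [0.6098, 0.156, 0.0112]
eef_rot: [3.132, 0.0, 0.1]
force: [0.2, -5.2, 7.4]
finger_gap: 0.054
grasp_force: 10.0
```

```bash
python3 -m inch '[{"dx":-1,"dy":13,"dz":0,"ax":0,"ay":0,"az":0},{"dx":-2,"dy":26,"dz":0,"ax":0,"ay":0,"az":0},{"dx":-3,"dy":39,"dz":0,"ax":0,"ay":0,"az":0},{"dx":-5,"dy":52,"dz":0,"ax":0,"ay":0,"az":-0.5},{"dx":-6,"dy":65,"dz":0,"ax":0,"ay":0,"az":-1}]'
python3 -m inch '[{"dx":-1,"dy":13,"dz":0,"ax":0,"ay":0,"az":0},{"dx":-2,"dy":26,"dz":0,"ax":0,"ay":0,"az":0},{"dx":-4,"dy":39,"dz":0,"ax":0,"ay":0,"az":0},{"dx":-6,"dy":52,"dz":0,"ax":0,"ay":0,"az":-0.5},{"dx":-7,"dy":63,"dz":0,"ax":0,"ay":0,"az":-1}]'
python3 -m inch '[{"dx":0,"dy":8,"dz":0,"ax":0,"ay":0,"az":0},{"dx":0,"dy":13,"dz":0,"ax":0,"ay":0,"az":0},{"dx":0,"dy":15,"dz":0,"ax":0,"ay":0,"az":0},{"dx":0,"dy":15,"dz":0,"ax":0,"ay":0,"az":0}]'
python3 -m inch '[{"dx":0,"dy":0,"dz":0,"ax":0,"ay":0,"az":0},{"dx":0,"dy":0,"dz":0,"ax":0,"ay":0,"az":0},{"dx":0,"dy":0,"dz":0,"ax":0,"ay":0,"az":0},{"dx":0,"dy":0,"dz":25,"ax":0,"ay":0,"az":0},{"dx":0,"dy":0,"dz":55,"ax":0,"ay":0,"az":0}]' 1
python3 -m inch '[{"dx":0,"dy":-20,"dz":20,"ax":0,"ay":0,"az":0},{"dx":0,"dy":-60,"dz":30,"ax":0,"ay":0,"az":0},{"dx":-10,"dy":-100,"dz":30,"ax":0,"ay":0,"az":0},{"dx":-20,"dy":-138,"dz":30,"ax":0,"ay":0,"az":0},{"dx":-30,"dy":-175,"dz":30,"ax":0,"ay":0,"az":0}]'
python3 - <<'E'
from h import *
for b in blocks(): print(b)
s=sense(); print(s["ee_pos"],s["eef_rot"]);cv2.imwrite("pics/top2.png",cv2.resize(read_camera("top")[120:300,120:360],(800,600)))
E
```

```text
time_s: 8.62
ee_pos: [0.6038, 0.2211, 0.0113]
eef_rot: [3.132, 0.0, 0.083]
force: [1.7, -5.5, 6.8]
finger_gap: 0.0538
grasp_force: 10.0
time_s: 9.03
ee_pos: [0.5967, 0.285, 0.0113]
eef_rot: [3.133, 0.0, 0.066]
force: [-0.0, -5.1, 7.1]
finger_gap: 0.0536
grasp_force: 10.0
time_s: 9.37
ee_pos: [0.5964, 0.3002, 0.0112]
eef_rot: [3.133, 0.001, 0.067]
force: [-0.4, -3.5, 7.2]
finger_gap: 0.0541
grasp_force: 10.0
time_s: 9.78
ee_pos: [0.5931, 0.3008, 0.0628]
eef_rot: [3.134, 0.008, 0.069]
force: [1.2, -0.8, 0.5]
finger_gap: 0.0848
grasp_force: 0.0
time_s: 10.2
ee_pos: [0.5649, 0.1249, 0.0952]
eef_rot: [3.136, 0.002, 0.068]
force: [-0.4, -0.6, 0.2]
finger_gap: 0.0882
grasp_force: 0.0
(np.int32(149), array([167., 174.]), array([0.597, 0.3  , 0.062, 0.324]), np.float64(0.12))
(np.int32(172), array([259., 196.]), array([ 0.522, -0.039,  0.506,  0.317]), np.float64(0.05))
[0.56196944 0.11308511 0.09439259] [3.12509502 0.00853388 0.05842708]
```

View pics/top2.png

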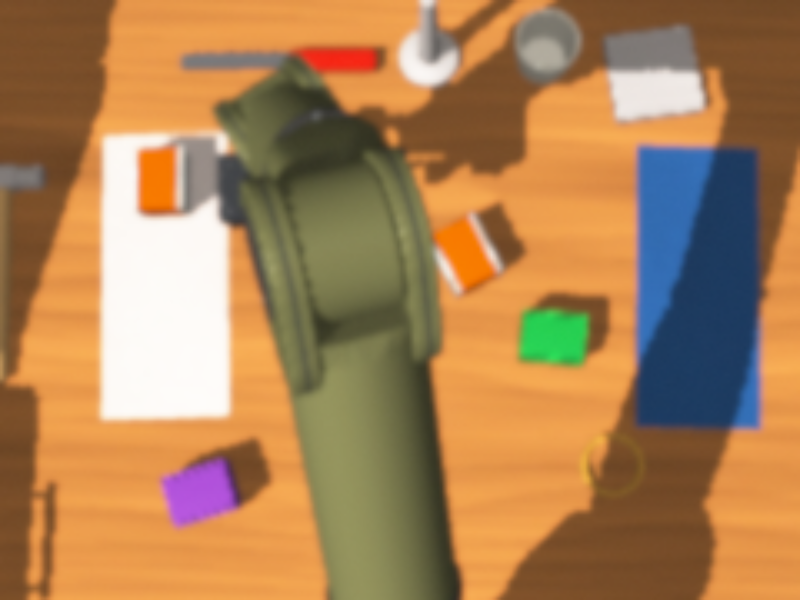

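F is well on the white sheet at crop px (160,180), measured (0.597, 0.300), and M is at (467,253). N is hidden under the arm and nothing else has moved. Next I take N with a small tilt about the closing line, to keep joint 6 clear of its limit.

```bash
python3 -m inch '[{"dx":-26,"dy":-7,"dz":0,"ax":0,"ay":1,"az":4},{"dx":-52,"dy":-14,"dz":0,"ax":-1,"ay":2,"az":8},{"dx":-80,"dy":-21,"dz":0,"ax":-1,"ay":4,"az":12},{"dx":-108,"dy":-29,"dz":0,"ax":-2,"ay":5,"az":16},{"dx":-134,"dy":-36,"dz":0,"ax":-2.4,"ay":5.6,"az":19}]'
python3 -m inch '[{"dx":0,"dy":0,"dz":0,"ax":0,"ay":0,"az":0}]'
python3 - <<'E'
from h import *
s=sense(); print(s["q"])
read_camera("side")
for t in tip_of("block_a_center","side"): print(np.round(t["pixel"]),t["score"],np.round(at("side",t["pixel"],.025),3))
E
```

```text
time_s: 10.72
ee_pos: [0.4306, 0.0912, 0.0949]
eef_rot: [3.119, 0.106, 0.403]
force: [0.1, -0.6, -0.7]
finger_gap: 0.0882
grasp_force: 0.0
time_s: 10.8
ee_pos: [0.4256, 0.0895, 0.0949]
eef_rot: [3.118, 0.115, 0.404]
force: [-0.5, 0.4, 0.1]
finger_gap: 0.0879
grasp_force: 0.0
[-0.18512715  0.76667458 -0.24490337  2.14077182  0.50747099  0.41220888
 -2.02121275]
[229. 274.] 0.83 [0.414 0.088 0.025]
[286. 305.] 0.72 [0.263 0.236 0.025]
```

```bash
python3 -m inch '[{"dx":0,"dy":-6,"dz":-25,"ax":0,"ay":0,"az":0},{"dx":0,"dy":-6,"dz":-50,"ax":0,"ay":0,"az":0},{"dx":0,"dy":-6,"dz":-72,"ax":0,"ay":0,"az":0},{"dx":0,"dy":-6,"dz":-82,"ax":0,"ay":0,"az":0},{"dx":0,"dy":-6,"dz":-82,"ax":0,"ay":0,"az":0}]'
python3 -c "
from h import *
print(sense()['q'])"
```

```text
time_s: 11.32
ee_pos: [0.4323, 0.0855, 0.0107]
eef_rot: [3.118, 0.107, 0.399]
force: [0.2, 0.6, 0.2]
finger_gap: 0.0883
grasp_force: 0.0
[-0.26574554  0.93785201 -0.09401858  2.15215525  0.5970381   0.19149815
 -2.08979545]
```

```bash
python3 -m inch '[{"dx":0,"dy":0,"dz":0,"ax":0,"ay":0,"az":0},{"dx":0,"dy":0,"dz":0,"ax":0,"ay":0,"az":0},{"dx":0,"dy":0,"dz":0,"ax":0,"ay":0,"az":0},{"dx":0,"dy":0,"dz":0,"ax":0,"ay":0,"az":0},{"dx":0,"dy":0,"dz":0,"ax":0,"ay":0,"az":0}]' 0 20
python3 -m inch '[{"dx":0,"dy":0,"dz":0,"ax":0,"ay":0,"az":0},{"dx":0,"dy":0,"dz":0,"ax":0,"ay":0,"az":0},{"dx":0,"dy":0,"dz":0,"ax":0,"ay":0,"az":0},{"dx":0,"dy":0,"dz":0,"ax":0,"ay":0,"az":0},{"dx":0,"dy":0,"dz":0,"ax":0,"ay":0,"az":0}]'
```

```text
time_s: 11.73
ee_pos: [0.4321, 0.0846, 0.0135]
eef_rot: [3.118, 0.105, 0.399]
force: [0.9, -1.4, 1.4]
finger_gap: 0.0571
grasp_force: 0.8
time_s: 12.15
ee_pos: [0.4322, 0.0842, 0.0135]
eef_rot: [3.117, 0.105, 0.398]
force: [0.1, -1.5, 5.7]
finger_gap: 0.0534
grasp_force: 19.9
```

N is confirmed hard (53.4 mm at 20 N). I slide it to the near slot.

```bash
python3 -m inch '[{"dx":0,"dy":3,"dz":0,"ax":0,"ay":0,"az":0},{"dx":0,"dy":9,"dz":0,"ax":0,"ay":0,"az":-1},{"dx":-1,"dy":19,"dz":0,"ax":0,"ay":0,"az":-2},{"dx":-1,"dy":31,"dz":0,"ax":0,"ay":0,"az":-3},{"dx":-2,"dy":43,"dz":0,"ax":0,"ay":0,"az":-4}]' 0 10
python3 -m inch '[{"dx":0,"dy":12,"dz":0,"ax":0,"ay":0,"az":-1},{"dx":0,"dy":24,"dz":0,"ax":0,"ay":0,"az":-2.2},{"dx":-1,"dy":36,"dz":0,"ax":0,"ay":0,"az":-3.4},{"dx":-1,"dy":48,"dz":0,"ax":0,"ay":0,"az":-4.6},{"dx":-2,"dy":60,"dz":0,"ax":0,"ay":0,"az":-5.8}]'
python3 -m inch '[{"dx":0,"dy":12,"dz":0,"ax":0,"ay":0,"az":-1},{"dx":0,"dy":24,"dz":0,"ax":0,"ay":0,"az":-2.2},{"dx":-1,"dy":36,"dz":0,"ax":0,"ay":0,"az":-3.4},{"dx":-1,"dy":48,"dz":0,"ax":0,"ay":0,"az":-4.6},{"dx":-2,"dy":60,"dz":0,"ax":0,"ay":0,"az":-5.8}]'
```

```text
time_s: 12.57
ee_pos: [0.4288, 0.1252, 0.0135]
eef_rot: [3.114, 0.109, 0.326]
force: [-0.5, -4.5, 7.3]
finger_gap: 0.054
grasp_force: 9.9
time_s: 12.98
ee_pos: [0.4268, 0.1853, 0.0135]
eef_rot: [3.113, 0.109, 0.225]
force: [0.1, -5.3, 7.4]
finger_gap: 0.0538
grasp_force: 9.9
time_s: 13.4
ee_pos: [0.4249, 0.2451, 0.0135]
eef_rot: [3.113, 0.108, 0.124]
force: [-0.1, -5.9, 8.7]
finger_gap: 0.0536
grasp_force: 9.9
```

```bash
python3 -m inch '[{"dx":0,"dy":12,"dz":0,"ax":0,"ay":0,"az":-1},{"dx":0,"dy":24,"dz":0,"ax":0,"ay":0,"az":-2.2},{"dx":0,"dy":36,"dz":0,"ax":0,"ay":0,"az":-3.4},{"dx":0,"dy":43,"dz":0,"ax":0,"ay":0,"az":-3.6},{"dx":0,"dy":44,"dz":0,"ax":0,"ay":0,"az":-3.6}]'
python3 -m inch '[{"dx":0,"dy":0,"dz":0,"ax":0,"ay":0,"az":0},{"dx":0,"dy":0,"dz":0,"ax":0,"ay":0,"az":0},{"dx":0,"dy":0,"dz":0,"ax":0,"ay":0,"az":0},{"dx":0,"dy":0,"dz":25,"ax":0,"ay":0,"az":0},{"dx":0,"dy":0,"dz":55,"ax":0,"ay":0,"az":0}]' 1
python3 -m inch '[{"dx":8,"dy":-24,"dz":20,"ax":0,"ay":-1,"az":2},{"dx":18,"dy":-60,"dz":30,"ax":0,"ay":-2,"az":5},{"dx":29,"dy":-96,"dz":30,"ax":0,"ay":-3,"az":8},{"dx":40,"dy":-133,"dz":30,"ax":0,"ay":-5,"az":11},{"dx":50,"dy":-170,"dz":30,"ax":0,"ay":-6,"az":14}]'
python3 -m inch '[{"dx":10,"dy":-35,"dz":0,"ax":0,"ay":0,"az":2},{"dx":20,"dy":-70,"dz":0,"ax":0,"ay":0,"az":5},{"dx":30,"dy":-105,"dz":0,"ax":0,"ay":0,"az":8},{"dx":40,"dy":-135,"dz":0,"ax":0,"ay":0,"az":11},{"dx":47,"dy":-158,"dz":0,"ax":0,"ay":0,"az":11.5}]'
python3 -m inch '[{"dx":0,"dy":0,"dz":0,"ax":0,"ay":0,"az":0}]'
python3 -c "
from h import *
for b in blocks(): print(b)"
```

```text
time_s: 13.82
ee_pos: [0.4248, 0.2913, 0.0134]
eef_rot: [3.116, 0.107, 0.065]
force: [-0.1, -2.1, 6.8]
finger_gap: 0.0539
grasp_force: 9.9
time_s: 14.23
ee_pos: [0.424, 0.2905, 0.0667]
eef_rot: [3.115, 0.111, 0.064]
force: [-0.0, -0.2, 0.4]
finger_gap: 0.0849
grasp_force: 0.0
time_s: 14.65
ee_pos: [0.4755, 0.1203, 0.0983]
eef_rot: [3.098, 0.002, 0.311]
force: [0.8, 0.3, 0.5]
finger_gap: 0.0882
grasp_force: 0.0
time_s: 15.07
ee_pos: [0.5226, -0.0403, 0.0977]
eef_rot: [3.097, 0.005, 0.507]
force: [0.6, 0.5, 0.9]
finger_gap: 0.0883
grasp_force: 0.0
time_s: 15.15
ee_pos: [0.523, -0.0441, 0.0975]
eef_rot: [3.095, 0.006, 0.498]
force: [-0.1, 0.4, -0.2]
finger_gap: 0.0882
grasp_force: 0.0
(np.int32(150), array([167., 174.]), array([0.594, 0.3  , 0.06 , 0.322]), np.float64(0.12))
(np.int32(156), array([166., 225.]), array([0.41 , 0.292, 0.06 , 0.319]), np.float64(0.16))
```

F is at (0.594, 0.300) and N at (0.410, 0.292), both on the sheet. Now M: level the tool, descend, re-squeeze and slide to the middle slot.

```bash
python3 -m inch '[{"dx":0,"dy":4,"dz":-20,"ax":1,"ay":0.6,"az":0},{"dx":0,"dy":4,"dz":-45,"ax":2.3,"ay":1.3,"az":0},{"dx":0,"dy":4,"dz":-70,"ax":2.3,"ay":1.3,"az":0},{"dx":0,"dy":4,"dz":-86,"ax":2.3,"ay":1.3,"az":0},{"dx":0,"dy":4,"dz":-86,"ax":2.3,"ay":1.3,"az":0}]'
python3 -m inch '[{"dx":0,"dy":0,"dz":0,"ax":0,"ay":0,"az":0},{"dx":0,"dy":0,"dz":0,"ax":0,"ay":0,"az":0},{"dx":0,"dy":0,"dz":0,"ax":0,"ay":0,"az":0},{"dx":0,"dy":0,"dz":0,"ax":0,"ay":0,"az":0},{"dx":0,"dy":0,"dz":0,"ax":0,"ay":0,"az":0}]' 0 20
python3 -m inch '[{"dx":0,"dy":0,"dz":0,"ax":0,"ay":0,"az":0},{"dx":0,"dy":0,"dz":0,"ax":0,"ay":0,"az":0},{"dx":0,"dy":0,"dz":0,"ax":0,"ay":0,"az":0},{"dx":0,"dy":0,"dz":0,"ax":0,"ay":0,"az":0},{"dx":0,"dy":0,"dz":0,"ax":0,"ay":0,"az":0}]'
```

```text
time_s: 15.62
ee_pos: [0.5203, -0.0305, 0.0092]
eef_rot: [-3.135, 0.008, 0.511]
force: [-0.8, 0.5, 0.5]
finger_gap: 0.0881
grasp_force: 0.0
time_s: 16.03
ee_pos: [0.5236, -0.033, 0.0129]
eef_rot: [-3.14, 0.002, 0.508]
force: [1.3, -1.6, 1.3]
finger_gap: 0.0568
grasp_force: 0.6
time_s: 16.45
ee_pos: [0.5236, -0.0332, 0.0128]
eef_rot: [-3.141, 0.002, 0.507]
force: [2.0, -1.6, 7.3]
finger_gap: 0.0532
grasp_force: 20.0
```

```bash
python3 -m inch '[{"dx":0,"dy":3,"dz":0,"ax":0,"ay":0,"az":-1},{"dx":-1,"dy":9,"dz":0,"ax":0,"ay":0,"az":-2},{"dx":-2,"dy":19,"dz":0,"ax":0,"ay":0,"az":-3},{"dx":-3,"dy":31,"dz":0,"ax":0,"ay":0,"az":-4.5},{"dx":-4,"dy":43,"dz":0,"ax":0,"ay":0,"az":-6}]' 0 10
python3 -m inch '[{"dx":-1,"dy":12,"dz":0,"ax":0,"ay":0,"az":-1.4},{"dx":-2,"dy":24,"dz":0,"ax":0,"ay":0,"az":-2.8},{"dx":-3,"dy":36,"dz":0,"ax":0,"ay":0,"az":-4.2},{"dx":-4,"dy":48,"dz":0,"ax":0,"ay":0,"az":-5.6},{"dx":-5,"dy":60,"dz":0,"ax":0,"ay":0,"az":-7}]'
python3 -m inch '[{"dx":-1,"dy":12,"dz":0,"ax":0,"ay":0,"az":-1.4},{"dx":-2,"dy":24,"dz":0,"ax":0,"ay":0,"az":-2.8},{"dx":-3,"dy":36,"dz":0,"ax":0,"ay":0,"az":-4.2},{"dx":-4,"dy":48,"dz":0,"ax":0,"ay":0,"az":-5.6},{"dx":-5,"dy":60,"dz":0,"ax":0,"ay":0,"az":-7}]'
python3 -m inch '[{"dx":-1,"dy":10,"dz":0,"ax":0,"ay":0,"az":-1.4},{"dx":-2,"dy":20,"dz":0,"ax":0,"ay":0,"az":-2.8},{"dx":-3,"dy":29,"dz":0,"ax":0,"ay":0,"az":-4.2},{"dx":-4,"dy":34,"dz":0,"ax":0,"ay":0,"az":-5.6},{"dx":-4,"dy":35,"dz":0,"ax":0,"ay":0,"az":-5.6}]'
python3 -c "
from h import *
for b in blocks(): print(b)
s=sense();print(s['ee_pos'],s['eef_rot'])"
```

```text
time_s: 16.87
ee_pos: [0.5186, 0.008, 0.0128]
eef_rot: [3.141, 0.005, 0.399]
force: [0.6, -5.3, 8.4]
finger_gap: 0.0534
grasp_force: 10.0
time_s: 17.28
ee_pos: [0.5135, 0.0682, 0.0128]
eef_rot: [3.141, 0.005, 0.278]
force: [-0.6, -5.0, 9.1]
finger_gap: 0.0533
grasp_force: 10.0
time_s: 17.7
ee_pos: [0.5085, 0.128, 0.0128]
eef_rot: [3.14, 0.005, 0.155]
force: [0.6, -5.3, 9.6]
finger_gap: 0.0537
grasp_force: 10.0
time_s: 18.12
ee_pos: [0.5045, 0.1646, 0.0128]
eef_rot: [-3.141, 0.004, 0.06]
force: [0.7, -3.7, 9.9]
finger_gap: 0.0538
grasp_force: 10.0
(np.int32(133), array([166., 226.]), array([0.406, 0.293, 0.347, 0.272]), np.float64(0.27))
[0.50452209 0.16455669 0.01278983] [-3.14073689  0.00373298  0.0602279 ]
```

```bash
python3 -m inch '[{"dx":0,"dy":6,"dz":0,"ax":0,"ay":0,"az":0},{"dx":1,"dy":16,"dz":0,"ax":0,"ay":0,"az":0},{"dx":1,"dy":28,"dz":0,"ax":0,"ay":0,"az":0},{"dx":1,"dy":40,"dz":0,"ax":0,"ay":0,"az":0},{"dx":1,"dy":52,"dz":0,"ax":0,"ay":0,"az":0}]'
python3 -m inch '[{"dx":0,"dy":12,"dz":0,"ax":0,"ay":0,"az":0},{"dx":0,"dy":24,"dz":0,"ax":0,"ay":0,"az":0},{"dx":0,"dy":36,"dz":0,"ax":0,"ay":0,"az":0},{"dx":0,"dy":48,"dz":0,"ax":0,"ay":0,"az":0},{"dx":0,"dy":60,"dz":0,"ax":0,"ay":0,"az":0}]'
python3 -m inch '[{"dx":0,"dy":9,"dz":0,"ax":0,"ay":0,"az":0},{"dx":0,"dy":15,"dz":0,"ax":0,"ay":0,"az":0},{"dx":0,"dy":18,"dz":0,"ax":0,"ay":0,"az":0},{"dx":0,"dy":18,"dz":0,"ax":0,"ay":0,"az":0}]'
python3 -m inch '[{"dx":0,"dy":0,"dz":0,"ax":0,"ay":0,"az":0},{"dx":0,"dy":0,"dz":0,"ax":0,"ay":0,"az":0},{"dx":0,"dy":0,"dz":0,"ax":0,"ay":0,"az":0},{"dx":0,"dy":0,"dz":25,"ax":0,"ay":0,"az":0},{"dx":0,"dy":0,"dz":55,"ax":0,"ay":0,"az":0}]' 1
python3 -m inch '[{"dx":0,"dy":-10,"dz":25,"ax":0,"ay":0,"az":0},{"dx":0,"dy":-35,"dz":50,"ax":0,"ay":0,"az":0},{"dx":0,"dy":-65,"dz":75,"ax":0,"ay":0,"az":0},{"dx":0,"dy":-100,"dz":90,"ax":0,"ay":0,"az":0},{"dx":0,"dy":-135,"dz":100,"ax":0,"ay":0,"az":0}]'
python3 -m inch '[{"dx":0,"dy":-36,"dz":0,"ax":0,"ay":0,"az":0},{"dx":0,"dy":-72,"dz":0,"ax":0,"ay":0,"az":0},{"dx":0,"dy":-108,"dz":0,"ax":0,"ay":0,"az":0},{"dx":0,"dy":-140,"dz":0,"ax":0,"ay":0,"az":0},{"dx":0,"dy":-150,"dz":0,"ax":0,"ay":0,"az":0}]'
python3 - <<'E'
from h import *
for b in blocks(): print(b)
cv2.imwrite("pics/top3.png",cv2.resize(read_camera("top")[100:300,90:356],(798,600)))
cv2.imwrite("pics/side3.png",cv2.resize(read_camera("side"),(768,576)))
E
```

```text
time_s: 18.58
ee_pos: [0.5053, 0.2142, 0.0127]
eef_rot: [3.139, 0.005, 0.059]
force: [-0.0, -6.7, 9.8]
finger_gap: 0.0538
grasp_force: 10.0
time_s: 19.0
ee_pos: [0.5055, 0.2741, 0.0127]
eef_rot: [3.139, 0.005, 0.059]
force: [-0.3, -6.7, 9.5]
finger_gap: 0.0537
grasp_force: 10.0
time_s: 19.33
ee_pos: [0.5054, 0.2936, 0.0127]
eef_rot: [3.141, 0.005, 0.061]
force: [-0.6, -3.3, 9.9]
finger_gap: 0.0534
grasp_force: 10.0
time_s: 19.75
ee_pos: [0.5034, 0.295, 0.0653]
eef_rot: [-3.141, 0.009, 0.062]
force: [1.0, -1.4, 0.7]
finger_gap: 0.0847
grasp_force: 0.0
time_s: 20.17
ee_pos: [0.5059, 0.1604, 0.1687]
eef_rot: [-3.137, 0.001, 0.063]
force: [-0.4, -0.8, 0.3]
finger_gap: 0.0881
grasp_force: 0.0
time_s: 20.58
ee_pos: [0.5045, 0.0042, 0.1666]
eef_rot: [3.141, 0.006, 0.054]
force: [-0.2, -0.4, -0.1]
finger_gap: 0.0881
grasp_force: 0.0
(np.int32(149), array([167., 174.]), array([0.597, 0.3  , 0.062, 0.324]), np.float64(0.12))
(np.int32(156), array([167., 200.]), array([0.5  , 0.294, 0.062, 0.32 ]), np.float64(0.1))
(np.int32(156), array([166., 225.]), array([0.41 , 0.292, 0.06 , 0.319]), np.float64(0.16))
```

View pics/top3.png

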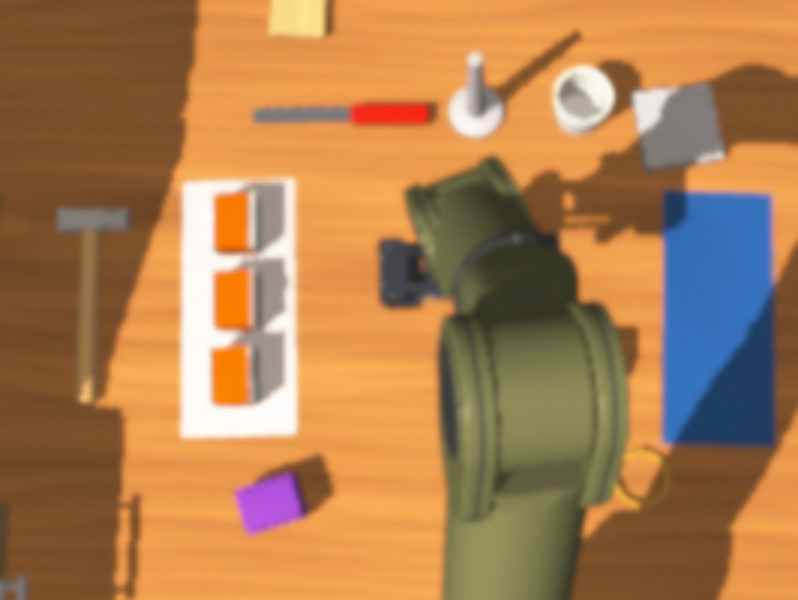

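View pics/side3.png

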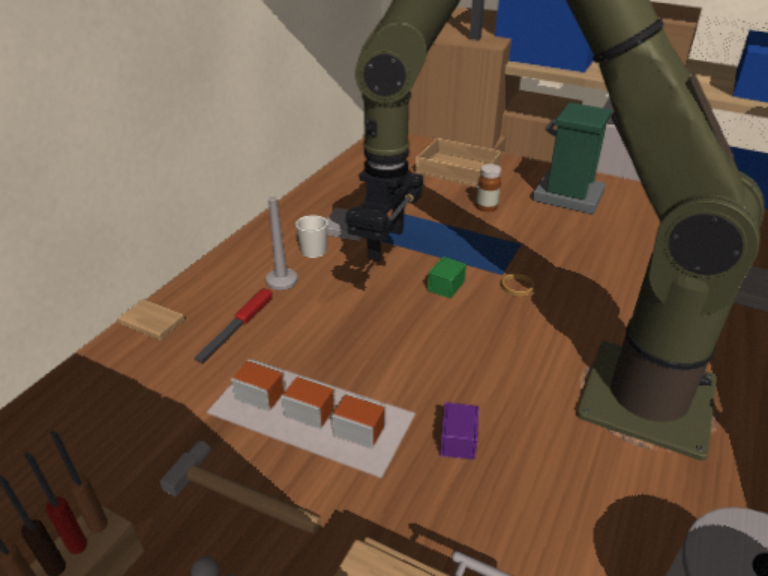

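All three blocks stand in a row on the white sheet at top crop px (237,221), (237,298) and (235,374). The other objects look unmoved and the arm is clear, so I hand in.

```bash
python3 -c "
from rig import *
print(job_done())"
```

```text
the job is handed in; nothing more can be done
None
```

All three blocks felt hard (53.2–53.4 mm wide at 20 N), so I slid each one onto the white sheet, released them standing, and handed the job in at about 21 s with nothing else visibly moved.

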